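# Teach the tray sensor on the packing line

## Task

Slide the tray of gold sticks along its lane, under the sensor bridge, until it is right up against the white stop bar. Then take the stylus from its fork and with it press the button at the bottom of the round well on the control box fully down, holding it there for about a second; leave the button in the square well alone. Hang the stylus back in its fork by its collar, with the tray still at the stop bar and the other things left where they were.

Things in the scene. Friction and masses are not known exactly. Their poses are not given: they have to be found in the camera images.
- lane: Fixed packing lane on the table: grey deck 150 mm wide (x), 620 mm long (y from -255 to +365), 12 mm thick; two aluminium rails, 106 mm apart inside, 12 mm wide, rising 20 mm above the deck. Origin on the table on its centre line; +y is the direction of travel.
- stop (a point): Centre of the top edge of the face that the tray meets on the white stop bar across the lane; the bar is 10 mm thick, 22 mm high above the deck. At y = +170 mm in the lane frame.
- bridge (a point): Centre of the underside of the steel sensor bridge over the lane, 75 mm above the table. It spans y = +105 to +155 mm in the lane frame; its top is at 87 mm, the black sensor head on it reaches 117 mm.
- tray: Black tray of gold sticks in the lane between the rails, on the -y side of the stop bar and bridge. 100 mm (x) by 160 mm (y) by 32 mm high, 4 mm walls, about 0.25 kg; origin at the centre of its underside (12 mm above the table), axes as the lane. At the stop bar its origin is at y = +90 mm in the lane frame.
- box: Fixed white control box, 90 mm (x) by 130 mm (y) by 80 mm high, origin at the centre of its underside. In its top are two wells 26 mm across with steel collars 42 mm across and 4 mm high: one round (at y = +30 mm), one square (at y = -30 mm). A black button lies at the bottom of each. Green display on its -x side.
- round_well (a point): Centre of the mouth of the round well, at the top of its collar, 84 mm above the table. The sprung teach button in it, 23 mm across, lies 18 mm below this point; it travels 6 mm straight down, about 5 N at the bottom.
- square_well (a point): Centre of the mouth of the square well, at the top of its collar; its button, equal to the other, must be left alone.
- teach (a joint): Travel of the button in the round well: 0 up, 0.006 m fully down; it springs back.
- other (a joint): Travel of the button in the square well: 0 up, 0.006 m fully down.
- stand: Fixed steel fork stand, base 110 by 80 mm. Two prongs, 60 mm long (x from -30 to +30), 20 mm wide, 8 mm thick, tops 100 mm above the table; between them a slot 22 mm wide, open to -x and above, closed by the post at x = +30. Origin on the table under the middle of the slot.
- stylus: Stylus, 151 mm long, 0.12 kg, hanging upright in the fork. Origin at its point, +z up along it. Steel shaft 10 mm thick to z = 30, then 14 mm to z = 85; collar 40 mm across from z = 85 to 91, resting on the prongs; square black handle 22 by 22 mm from z = 91 to 151, faces along its x and y. Hung, its origin is 15 mm above the table.
- stylus_grip (a point): Point in the stylus's handle at z = 125 mm, on its axis: a good place to grip it.
- next_tray: Bystander: tray like the other, already beyond the stop bar in the lane. Origin under its centre.
- tape_roll: Bystander: cardboard-coloured ring 100 mm across and 45 mm high lying on the table.
- scraper: Bystander: spatula lying on the table beyond the lane.
- jar: Bystander: closed jar 70 mm high and 64 mm across, near the start end of the lane.
- carton: Bystander: closed carton 80 by 180 by 70 mm, beyond the lane.
- cup: Bystander: white cup 90 mm high and 70 mm across, beyond the lane.
Mind the look-alikes: they are no part of the job. What is shaped like the stylus but purple or turquoise is not meant.

How it is judged:
On the way, in this order (a step that is already met when the one before it is completed fails the run):
1. the tray is against the stop bar (y of tray in the frame of lane between 0.085 and 0.094 m and z of tray in the frame of lane below 0.017 m), for 0.2 s.
2. with the tray at the stop bar, the button in the round well is held fully down with the stylus for half a second (all of step 1 and value of joint teach above 0.0048 m and contact force between stylus and box above 1 N), for 0.5 s.
At the end, for the whole second after the job is handed in: The tray is flat in the lane within 5 mm of the stop bar and at rest; the stylus hangs at rest in the fork by its collar, upright within 0.1 rad, collar down on the prongs within 3 mm; both buttons are up (all of step 1 and x of stylus in the frame of stand between -0.025 and 0.025 m and y of stylus in the frame of stand between -0.012 and 0.012 m and z of stylus in the frame of stand between 0.012 and 0.018 m and angle between stylus's own z axis and vertical below 0.1 rad and linear speed of stylus below 0.02 m/s and value of joint each of teach, other below 0.0015 m and linear speed of tray below 0.01 m/s); the robot touches nothing.
It fails at once if the button in the square well is pressed (value of joint other above 0.003 m).
It fails at once if the tray is lifted out of its lane or tipped (z of tray in the frame of lane above 0.03 m or angle between tray's own z axis and vertical above 0.25 rad).
It fails at once if a bystander is moved more than 30 mm (distance of any of next_tray, tape_roll, scraper, jar, carton, cup from where it was at the start of the episode above 0.03 m).
It also fails if it takes over 72 s, if anything falls off the work surface, if the arm or the gripper's body presses on something with over 40 N, if the wrist force passes 120 N, or if a joint passes its speed limit or range.

## Robot

A 6-joint arm with a two-finger parallel gripper is mounted at the origin on the work surface. World frame = base frame: x ahead of the robot, y to its left, z up, the work surface at z = 0. Lengths are in m, angles in rad, forces in N, time in s.
With the tool pointing down it reaches from about 0.425 to 1.125 m from the base axis. Payload 14.9 kg.
Tool frame: the origin (TCP) lies where the fingers leave the gripper's body, on its centre line; the fingertips stand arm.tcp_to_tips ahead of it and the grasp point (between the pads) lies 60 mm ahead of it (arm.tcp_to_tips is the distance from the TCP to the fingertips, in m); z points along the fingers, y is the line along which they close (so a half turn about z gives the same grasp; the last joint's range is limited). The gripper opens to 91 mm and grips with 3 to 60 N. Pads are 32 mm wide; open, the fingers measure 118 mm over their backs; the gripper's body (76 mm by 178 mm) begins 60 mm behind the grasp point.
Start: joints at [-1.158, 0.379, 1.734, -0, 1.028, -0.033], TCP at [0.302, -0.632, 0.292] pointing down, gripper open.
Joint ranges: [-2.77, 2.77], [-0.74, 2.19], [0, 2.66], [-1.06, 4.2], [0.31, 2.87], [-3.08, 3.08]. Speed limits (rad/s): [1.89, 1.89, 2.39, 3.14, 3.14, 3.14].

## Interface

Orientations are given as a 3x3 rotation matrix whose columns are the frame's x, y, z axes.
In Python, from plant import arm, vision, job gives the robot as it stands. The module is installed in compiled form; this text tells all that it offers.
- The arm moves only by the tool arm_command, never from a script. Its arguments are lists of equal length, an entry for each row: "xyz": the shift along the world's x, y, z in m, a list of three; "angular": the turn, a rotation vector about the world's x, y, z in degrees, a list of three. A call has 1 to 10 rows; each row is the pose to reach, as a shift and turn from the pose commanded when the call began; what a row does not reach only later rows make up. A row lasts 1/10 s, in which the tool goes at most 50 mm and 8.59 degrees, less where a joint would pass 70% of its speed; a pose out of reach is approached as far as the arm can. A call with a gripper value outside its range is refused whole. "claw" is the finger opening in m, from 0 to 0.0912, set as the call begins (left out, the last holds). The fingers move at their own pace and stop on an object; "squeeze" is the grip in N (left out, the last holds). Time passes only in rows, so rows that repeat a pose let the fingers close. It gives the time, the measured TCP pose, the force, the opening and the grip force at its end, in the units of the state.
- arm.state(): the state, without advancing time (a new reading comes with each control period).
- vision.camera(name): name is "scene" or "top" or "wrist"; returns the picture (480x640x3 uint8, red, green, blue); there is no depth.
- vision.get_calibration(name): a dict with "fx", "fy", "cx", "cy" (pixels), "dist" ([k1, k2, p1, p2, k3] as OpenCV has them; the pictures are not rectified), "rvec" (rotation vector, rad) and "tvec" (3), from world to camera coordinates, as OpenCV has them; the wrist camera has in their place "T_tool_cam" (4x4, takes a point from camera to tool coordinates, whose origin is the TCP and whose axes are the flange's). Camera axes: x right, y down, z forward; pixel columns grow to the right and rows downward; lengths in m; the calibration is good to about 2 mm. A picture is of the moment at which its call begins: read the wrist's pose just before it. get_calibration takes no time and is no camera call.
- job.hand_in(): hands the job in; it is judged then, once.
Trained networks look in the newest picture that a camera, given by its name, has taken for a name from the list of things; names that differ only in an ending like _2 or _b are one class to them, and where a whole thing is asked for, a point or a joint stands for the part that bears it (a point fixed in the world has none). Each returns a list of dicts, best first, with "score" (0 to 1); they miss things now and then, are a little off and sometimes report something else, mostly with a low value. They report only what shows in the picture. A call takes as long as a camera call. They do not tell look-alikes from the thing itself.
- vision.search_frame(camera, query): "xy" ([column, row] in pixels, amid what is visible of it).
- vision.pinpoint(camera, query): "xy" ([column, row] in pixels: a listed point, or the origin of a listed thing).
The state is a dict: "time": time; "joints": joint angles; "joint_vel": joint speeds; "effort": joint torques, N m; "tcp_pos": TCP position; "tcp_rot": TCP orientation; "contact_force": force on the tool from outside, world axes, zero at the start; "torque": the same for the moment, N m; "grip_width": finger opening in m; "grip_force": force on a finger pad.
Only numpy, scipy, OpenCV 4.12 (cv2) and the standard library are available. Lean on these libraries where they do the work, as an engineer would, in place of code of your own. Each camera call takes 0.05 s, during which the arm holds its last target. There are 200 camera calls.

## Working session

There is one attempt and no reset: what is moved stays moved. The work goes in short steps, Python scripts to look and compute and a tool call to move; the robot and the scene stay as the last step left them, time stands still between calls to the robot, and variables do not carry over. Pictures are saved under pics/ and viewed, at most 10 in all, crops included, and the job is handed in when it is done.

Besides the shell and the picture viewer there is one more tool, called after "Emit:" as name(argument=value, ...), one argument or row to a line, values as JSON. arm_command: Moves the arm, as the interface text tells. Its arguments: {"type":"object","properties":{"xyz":{"type":"array"},"angular":{"type":"array"},"claw":{"type":"number"},"squeeze":{"type":"number"}},"required":["xyz","angular"]}

```bash
mkdir -p pics
cat > h.py <<'E'
import numpy as np, cv2
from plant import arm, vision, job
def P(cam):
    c=vision.get_calibration(cam); K=np.array([[c['fx'],0,c['cx']],[0,c['fy'],c['cy']],[0,0,1.]]); d=np.array(c['dist'],float)
    if 'rvec' in c:
        R=cv2.Rodrigues(np.array(c['rvec'],float))[0]; t=np.array(c['tvec'],float).ravel()
    else:
        s=arm.state(); T=np.array(c['T_tool_cam']); W=np.eye(4); W[:3,:3]=s['tcp_rot']; W[:3,3]=s['tcp_pos']
        M=np.linalg.inv(W@T); R=M[:3,:3]; t=M[:3,3]
    return K,d,R,t
def ray(cam,xy,p=None):
    K,d,R,t=p or P(cam); u=cv2.undistortPoints(np.array([[xy]],float),K,d)[0,0]
    return -R.T@t, R.T@np.array([u[0],u[1],1])
def onz(cam,xy,z,p=None):
    o,v=ray(cam,xy,p); return o+v*(z-o[2])/v[2]
def proj(cam,X,p=None):
    K,d,R,t=p or P(cam); return cv2.projectPoints(np.array(X,float).reshape(-1,1,3),cv2.Rodrigues(R)[0],t,K,d)[0][:,0]
def tri(obs):
    A=np.zeros((3,3));b=np.zeros(3)
    for cam,xy in obs:
        o,v=ray(cam,xy); v/=np.linalg.norm(v); M=np.eye(3)-np.outer(v,v); A+=M;b+=M@o
    return np.linalg.solve(A,b)
def save(cam,name):
    im=vision.camera(cam); cv2.imwrite('pics/'+name+'.png',im[:,:,::-1]); return im
E
python3 - <<'E'
from h import *
for c in ('scene','top'):
    save(c,c+'0')
    K,d,R,t=P(c); print(c,'cam at',-R.T@t)
    for q in ['lane','stop','bridge','tray','box','round_well','square_well','stand','stylus','stylus_grip','jar','tape_roll','cup','carton','next_tray','scraper']:
        r=vision.pinpoint(c,q)[:4]
        print(c,q,[(np.round(a['xy'],1).tolist(),round(a['score'],2)) for a in r])
s=arm.state(); print(s['time'],s['tcp_pos'],s['tcp_rot'],s['contact_force'],s['grip_width'],arm.tcp_to_tips)
a=cv2.imread('pics/scene0.png');b=cv2.imread('pics/top0.png')
E
```

```text
scene cam at [1.13616277 0.1442434  0.80827652]
scene lane [([337.8, 305.9], 0.62)]
scene stop [([418.3, 311.5], 0.77), ([239.5, 212.5], 0.71)]
scene bridge [([400.3, 300.1], 0.67)]
scene tray [([323.6, 298.4], 0.72), ([403.5, 401.1], 0.21)]
scene box [([238.2, 213.3], 0.63)]
scene round_well [([245.2, 194.5], 0.83)]
scene square_well [([223.8, 183.9], 0.75)]
scene stand [([453.9, 262.0], 0.96)]
scene stylus [([501.4, 273.0], 0.73), ([419.7, 312.3], 0.34)]
scene stylus_grip [([469.0, 222.2], 0.92), ([524.1, 237.2], 0.82), ([469.0, 329.7], 0.67), ([482.2, 190.6], 0.64)]
scene jar [([149.3, 300.0], 0.81)]
scene tape_roll [([355.0, 236.2], 0.79), ([454.1, 263.8], 0.42)]
scene cup [([205.5, 351.6], 0.65)]
scene carton [([402.3, 401.0], 0.86)]
scene next_tray [([470.9, 327.3], 0.92), ([353.9, 236.2], 0.59)]
scene scraper [([298.4, 378.2], 0.57)]
top cam at [ 0.41021022 -0.01466149  1.25878369]
top lane []
top stop [([247.4, 228.4], 0.85)]
top bridge [([262.9, 223.8], 0.63)]
top tray [([322.6, 222.6], 0.69)]
top box [([426.2, 309.4], 0.8)]
top round_well [([418.2, 309.1], 0.79)]
top square_well [([444.2, 310.9], 0.68)]
top stand [([222.2, 296.0], 0.86)]
top stylus [([205.2, 334.4], 0.81), ([177.2, 288.4], 0.6)]
top stylus_grip [([206.0, 293.1], 0.8), ([193.8, 340.8], 0.75), ([162.6, 287.2], 0.63)]
top jar [([456.1, 195.4], 0.58), ([253.8, 168.4], 0.32)]
top tape_roll [([312.3, 302.3], 0.73), ([446.1, 308.8], 0.21)]
top cup [([391.0, 166.2], 0.61)]
top carton [([249.9, 167.5], 0.8), ([419.3, 309.4], 0.24)]
top next_tray [([210.3, 228.9], 0.75), ([247.5, 229.0], 0.73)]
top scraper [([321.2, 165.5], 0.82)]
1.7 [ 0.301827   -0.63160407  0.29224563] [[ 9.02287948e-01  4.31133920e-01  5.16628055e-05]
 [ 4.31133920e-01 -9.02287949e-01  1.33523855e-05]
 [ 5.23713931e-05  1.02258913e-05 -9.99999999e-01]] [-0.17573587  1.03303475  0.10750342] 0.09072869768669743 0.0783
```

View pics/scene0.png

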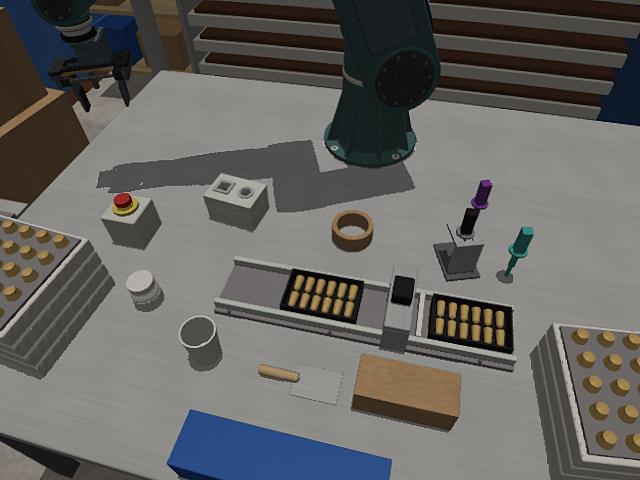

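View pics/top0.png

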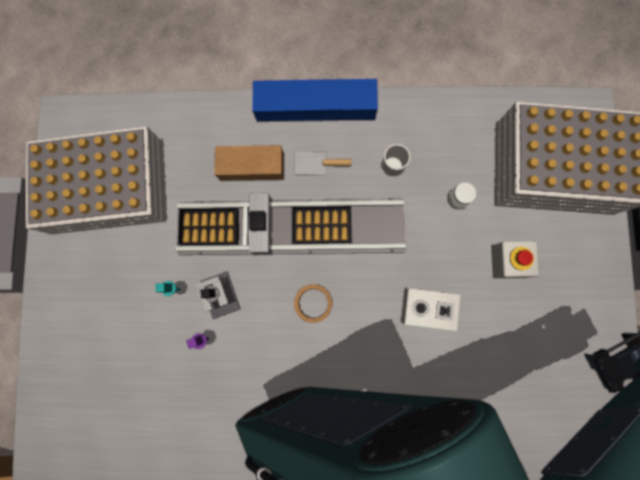

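Run:
```python
from h import *
import cv2
for n,c,xy,z in [('tray','top',(322.6,222.6),.012),('tray','scene',(323.6,298.4),.012),('stop','top',(247.4,228.4),.034),('stop','scene',(418.3,311.5),.034),('bridge','top',(262.9,223.8),.075),('bridge','scene',(400.3,300.1),.075),
 ('round','top',(418.2,309.1),.084),('round','scene',(245.2,194.5),.084),('sq','top',(444.2,310.9),.084),('sq','scene',(223.8,183.9),.084),('stand','top',(222.2,296),0),('stand','scene',(453.9,262),0),
 ('gripA','top',(206,293.1),.14),('gripB','top',(193.8,340.8),.14),('gripC','top',(162.6,287.2),.14),('gripA','scene',(469,222.2),.14),('gripB','scene',(524.1,237.2),.14),('gripC','scene',(482.2,190.6),.14),
 ('next','top',(210.3,228.9),.012),('next','scene',(470.9,327.3),.012),('jar','top',(456.1,195.4),0),('cup','top',(391,166.2),0),('tape','top',(312.3,302.3),0),('carton','top',(249.9,167.5),0)]:
    print(n,c,onz(c,xy,z).round(4))
```

```text
tray top [0.6269 0.0017 0.012 ]
tray scene [0.6136 0.0063 0.012 ]
stop top [0.6088 0.2034 0.034 ]
stop scene [0.6157 0.2073 0.034 ]
bridge top [0.6139 0.1558 0.075 ]
bridge scene [0.6246 0.1665 0.075 ]
round top [ 0.3939 -0.2368  0.084 ]
round scene [ 0.4099 -0.2379  0.084 ]
sq top [ 0.3889 -0.3016  0.084 ]
sq scene [ 0.3847 -0.304   0.084 ]
stand top [0.429  0.2751 0.    ]
stand scene [0.4375 0.2779 0.    ]
gripA top [0.4338 0.2827 0.14  ]
gripB top [0.3202 0.3093 0.14  ]
gripC top [0.448  0.3907 0.14  ]
gripA scene [0.4426 0.2806 0.14  ]
gripB scene [0.4606 0.3917 0.14  ]
gripC scene [0.3354 0.3073 0.14  ]
next top [0.6117 0.3101 0.012 ]
next scene [0.6151 0.3186 0.012 ]
jar top [ 0.7028 -0.3681  0.    ]
cup top [ 0.7876 -0.1902  0.    ]
tape top [0.412  0.0305 0.    ]
carton top [0.7882 0.206  0.    ]
```

The scene picture shows the tray at (323,298), bridge at (400,300), next tray at (470,325), and box wells with the square at (224,184) and the round at (245,194). There are three stylus-shaped things:
- **Black (469,222):** it hangs in the steel fork at (454,262), so it fits the description.
- **Purple (482,191):** a look-alike.
- **Turquoise (524,237):** a look-alike.

I'll confirm this in one enlarged crop.

Run:
```python
from h import *
a=cv2.imread('pics/scene0.png')[165:295,420:550];b=cv2.imread('pics/top0.png')[265:360,145:255]
a=cv2.resize(a,(400,400),interpolation=cv2.INTER_CUBIC);b=cv2.resize(b,(395,400),interpolation=cv2.INTER_CUBIC)[:, :395]
cv2.imwrite('pics/crop.png',np.hstack([a,b]))
print(np.round(vision.get_calibration('wrist')['T_tool_cam'],4), {k:v for k,v in vision.get_calibration('wrist').items() if k in('fx','fy')})
# lane centre / direction: rail outer edges in top view (z=.032): far & near ends
for xy in [(178,203),(405,201),(178,252),(405,248)]: print(onz('top',xy,.032).round(4))
```

```text
[[ 5.000e-04 -9.720e-01 -2.351e-01  6.630e-02]
 [ 1.000e+00  3.000e-04  8.000e-04  5.000e-04]
 [-7.000e-04 -2.351e-01  9.720e-01 -9.200e-02]
 [ 0.000e+00  0.000e+00  0.000e+00  1.000e+00]] {'fx': 427.26594949067845, 'fy': 427.26594949067845}
[0.681 0.397 0.032]
[ 0.6808 -0.2206  0.032 ]
[0.5461 0.3913 0.032 ]
[ 0.5536 -0.2167  0.032 ]
```

View pics/crop.png

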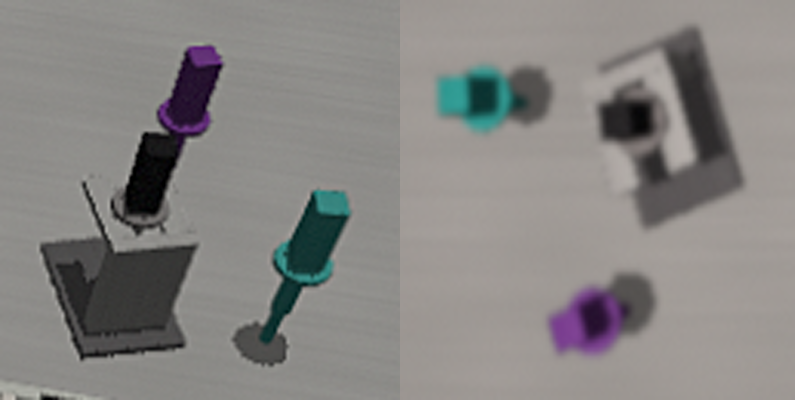

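Emit:
arm_command(
  xyz=[
    [0.02,0.045,0.005],
    [0.04,0.09,0.01],
    [0.06,0.135,0.015],
    [0.08,0.18,0.02],
    [0.1,0.22,0.025],
    [0.11,0.25,0.03],
    [0.11,0.25,0.03],
    [0.11,0.25,0.03],
    [0.11,0.25,0.03],
  ],
  angular=[
    [0,0,8],
    [0,0,16],
    [0,0,24],
    [0,0,32],
    [0,0,40],
    [0,0,48],
    [0,0,56],
    [0,0,64.5],
    [0,0,64.5],
  ],
  claw=0.0,
)

```text
time: 2.6
tcp_pos: [0.412, -0.3814, 0.3224]
tcp_rot: [[-0.004, 1.0, 0.0], [1.0, 0.004, -0.0], [-0.0, 0.0, -1.0]]
contact_force: [-0.1, -0.9, 0.2]
grip_width: 0.0222
grip_force: 0.0
```

The crop confirms it: the black stylus hangs by its collar in the steel fork (crop 150,170), while the purple and turquoise ones stand free on discs. Now a wrist view of the box.

Run:
```python
from h import *
p=P('wrist'); save('wrist','w1')
for q,z in [('round_well',.084),('square_well',.084),('box',0)]:
    for a in vision.pinpoint('wrist',q)[:3]: print(q,np.round(a['xy'],1),round(a['score'],2),onz('wrist',a['xy'],z,p).round(4))
```

```text
round_well [306.6  32.9] 0.61 [ 0.3992 -0.2432  0.084 ]
square_well [301.3 119. ] 0.73 [ 0.395  -0.3032  0.084 ]
box [302.8  92.6] 0.98 [ 0.3921 -0.2763  0.    ]
box [608.2 199.6] 0.61 [ 0.6943 -0.3741  0.    ]
```

View pics/w1.png

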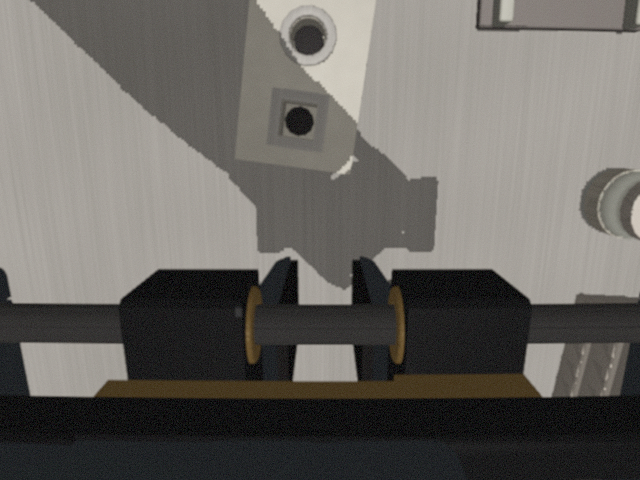

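Wrist view: round ring centred at (309,36), square well at (300,120). They are 60 mm apart as they should be, so the round well is at about (0.399, -0.243). Next I go behind the tray.

Emit:
arm_command(
  xyz=[
    [0.03,0.038,0],
    [0.06,0.075,0],
    [0.09,0.113,0],
    [0.12,0.15,0],
    [0.15,0.188,0],
    [0.18,0.225,0],
    [0.204,0.251,-0.02],
    [0.204,0.251,-0.06],
    [0.204,0.251,-0.1],
    [0.204,0.251,-0.12],
  ],
  angular=[
    [0,0,0],
    [0,0,0],
    [0,0,0],
    [0,0,0],
    [0,0,0],
    [0,0,0],
    [0,0,0],
    [0,0,0],
    [0,0,0],
    [0,0,0],
  ],
)

```text
time: 3.8
tcp_pos: [0.6146, -0.1301, 0.1987]
tcp_rot: [[0.002, 1.0, -0.004], [1.0, -0.002, 0.001], [0.001, -0.004, -1.0]]
contact_force: [-0.9, -0.9, 1.2]
grip_width: 0.0003
grip_force: 0.0
```

Run:
```python
from h import *
s=arm.state(); print(s['time'],s['tcp_pos'].round(4),s['grip_width'])
p=P('wrist'); save('wrist','w2')
for q,z in [('tray',.012),('bridge',.075),('lane',0),('stop',.034)]:
    for a in vision.pinpoint('wrist',q)[:2]: print(q,np.round(a['xy'],1),round(a['score'],2),onz('wrist',a['xy'],z,p).round(4))
```

```text
3.8 [ 0.6146 -0.1301  0.1987] 0.000349629218966367
tray [333.9  19.4] 0.76 [0.6204 0.0046 0.012 ]
```

View pics/w2.png

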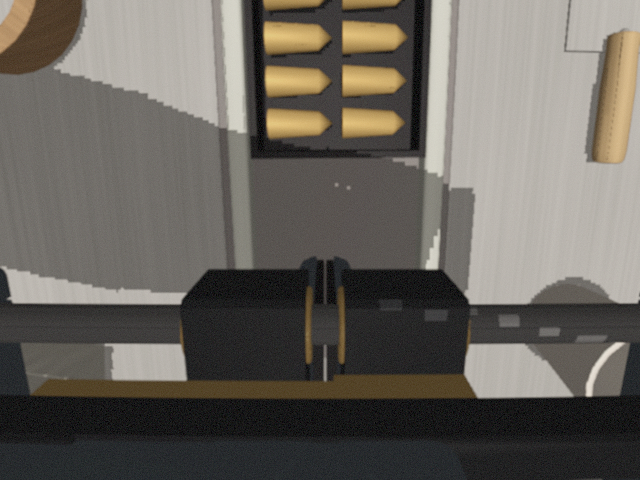

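The view shows the tray's rear edge at row 156 and the lane between columns 245 and 432, so I'm centred behind it. Lowering and pushing now.

Emit:
arm_command(
  xyz=[
    [0.002,0,-0.035],
    [0.003,0,-0.07],
    [0.003,0,-0.1],
    [0.003,0,-0.102],
    [0.003,0.015,-0.102],
    [0.003,0.03,-0.102],
    [0.003,0.038,-0.102],
    [0.003,0.046,-0.102],
    [0.003,0.054,-0.102],
    [0.003,0.062,-0.102],
  ],
  angular=[
    [0,0,0],
    [0,0,0],
    [0,0,0],
    [0,0,0],
    [0,0,0],
    [0,0,0],
    [0,0,0],
    [0,0,0],
    [0,0,0],
    [0,0,0],
  ],
)

```text
time: 5.05
tcp_pos: [0.6191, -0.068, 0.1007]
tcp_rot: [[-0.001, 1.0, 0.001], [1.0, 0.001, -0.0], [-0.0, 0.001, -1.0]]
contact_force: [0.7, -2.4, 1.5]
grip_width: 0.0005
grip_force: 1.3
```

Emit:
arm_command(
  xyz=[
    [0,0.009,0],
    [0,0.018,0],
    [0,0.027,0],
    [0,0.036,0],
    [0,0.044,0],
    [0,0.052,0],
    [0,0.06,0],
    [0,0.068,0],
    [0,0.074,0],
    [0,0.078,0],
  ],
  angular=[
    [0,0,0],
    [0,0,0],
    [0,0,0],
    [0,0,0],
    [0,0,0],
    [0,0,0],
    [0,0,0],
    [0,0,0],
    [0,0,0],
    [0,0,0],
  ],
)

```text
time: 6.05
tcp_pos: [0.6188, 0.01, 0.1002]
tcp_rot: [[-0.001, 1.0, -0.0], [1.0, 0.001, 0.0], [0.0, -0.0, -1.0]]
contact_force: [0.7, -1.7, 1.2]
grip_width: 0.0003
grip_force: 0.9
```

Run:
```python
from h import *
p=P('wrist'); save('wrist','w3'); save('top','t3')
for c in('wrist','top'):
  for q,z in [('tray',.012),('bridge',.075),('stop',.034)]:
    for a in vision.pinpoint(c,q)[:2]: print(c,q,np.round(a['xy'],1),round(a['score'],2),onz(c,a['xy'],z,p if c=='wrist' else None).round(4))
```

```text
wrist tray [330.7  55.6] 0.81 [0.6218 0.1068 0.012 ]
top tray [284.2 224.7] 0.63 [0.6218 0.1065 0.012 ]
top bridge [261.2 221.1] 0.84 [0.6211 0.1604 0.075 ]
top stop [246.3 228.1] 0.77 [0.6096 0.2064 0.034 ]
```

Emit:
arm_command(
  xyz=[
    [0,0.002,0],
    [0,0.004,0],
    [0,0.006,0],
    [0,0.008,0],
    [0,0.01,0],
    [0,0.0115,0],
    [0,0.013,0],
    [0,0.0145,0],
    [0,0.016,0],
  ],
  angular=[
    [0,0,0],
    [0,0,0],
    [0,0,0],
    [0,0,0],
    [0,0,0],
    [0,0,0],
    [0,0,0],
    [0,0,0],
    [0,0,0],
  ],
)

```text
time: 7.35
tcp_pos: [0.6188, 0.0255, 0.1002]
tcp_rot: [[-0.001, 1.0, 0.0], [1.0, 0.001, -0.0], [-0.0, 0.0, -1.0]]
contact_force: [0.6, -1.4, -0.8]
grip_width: 0.0009
grip_force: 0.4
```

Emit:
arm_command(
  xyz=[
    [0,0.001,0],
    [0,0.002,0],
    [0,0.003,0],
  ],
  angular=[
    [0,0,0],
    [0,0,0],
    [0,0,0],
  ],
)

```text
time: 7.65
tcp_pos: [0.6192, 0.028, 0.1004]
tcp_rot: [[-0.001, 1.0, 0.001], [1.0, 0.001, -0.001], [-0.001, 0.001, -1.0]]
contact_force: [2.8, -13.9, -0.3]
grip_width: 0.0005
grip_force: 6.9
```

The tray is at the stop: 13.9 N at the expected place. Backing off and going to look at the stylus.

Emit:
arm_command(
  xyz=[
    [0,-0.01,0],
    [0,-0.02,0.005],
    [0,-0.02,0.05],
    [0,-0.02,0.1],
    [0,-0.02,0.15],
    [0,-0.02,0.2],
    [0,-0.02,0.25],
    [-0.02,0.01,0.26],
    [-0.05,0.045,0.26],
    [-0.08,0.08,0.26],
  ],
  angular=[
    [0,0,0],
    [0,0,0],
    [0,0,0],
    [0,0,0],
    [0,0,0],
    [0,0,0],
    [0,0,0],
    [0,0,0],
    [0,0,0],
    [0,0,0],
  ],
)

```text
time: 8.65
tcp_pos: [0.5379, 0.1085, 0.3611]
tcp_rot: [[0.001, 1.0, 0.001], [1.0, -0.001, 0.0], [0.0, 0.001, -1.0]]
contact_force: [0.8, 0.2, -0.5]
grip_width: 0.0004
grip_force: 0.0
```

Emit:
arm_command(
  xyz=[
    [-0.034,0.036,0],
    [-0.068,0.072,0],
    [-0.1,0.109,0],
    [-0.1,0.109,0],
    [-0.1,0.109,0],
    [-0.1,0.109,0],
  ],
  angular=[
    [0,0,0],
    [0,0,0],
    [0,0,0],
    [0,0,0],
    [0,0,0],
    [0,0,0],
  ],
  claw=0.07,
)

```text
time: 9.25
tcp_pos: [0.4394, 0.2167, 0.3604]
tcp_rot: [[-0.0, 1.0, 0.0], [1.0, 0.0, 0.0], [0.0, 0.0, -1.0]]
contact_force: [0.2, -0.0, 0.5]
grip_width: 0.0453
grip_force: 0.0
```

Run:
```python
from h import *
s=arm.state(); print(s['time'],s['tcp_pos'].round(4),s['joints'].round(3))
p=P('wrist'); save('wrist','w4')
for q,z in [('stylus_grip',.14),('stylus',.015),('stand',0)]:
    for a in vision.pinpoint('wrist',q)[:3]: print(q,np.round(a['xy'],1),round(a['score'],2),onz('wrist',a['xy'],z,p).round(4))
save('top','t4')
for q,z in [('tray',.012),('stop',.034)]:
    for a in vision.pinpoint('top',q)[:2]: print(q,np.round(a['xy'],1),round(a['score'],2),onz('top',a['xy'],z).round(4))
```

```text
9.25 [0.4394 0.2167 0.3604] [ 0.411 -0.047  2.102 -0.     1.087  0.411]
stylus_grip [158.8  93.4] 0.67 [0.3238 0.3121 0.14  ]
stylus_grip [322.4 141.3] 0.58 [0.4386 0.2789 0.14  ]
stylus [322.3 139.9] 0.82 [0.4379 0.2789 0.015 ]
stylus [202.8 108.7] 0.65 [0.3199 0.3093 0.015 ]
stylus [336.   15.8] 0.63 [0.4509 0.3938 0.015 ]
tray [276.3 223.4] 0.65 [0.6256 0.1281 0.012 ]
tray [258.1 222.2] 0.17 [0.6293 0.1782 0.012 ]
stop [250.8 225.4] 0.83 [0.6169 0.1944 0.034 ]
```

View pics/w4.png

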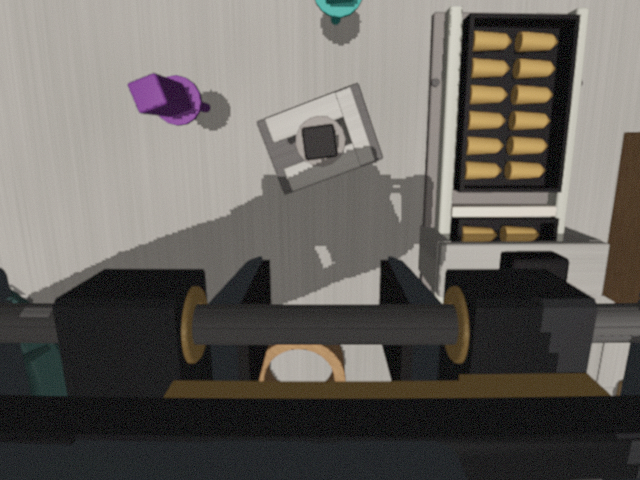

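The wrist view shows the stylus handle at (319,141) in the fork, turned by a few degrees. The purple one is at (150,95) and the turquoise at (340,5). The tray's edge sits against the stop bar at rows 205–217. I'll measure the handle's angle.

Run:
```python
from h import *
im=cv2.imread('pics/w4.png'); c=im[112:172,288:352].max(axis=2)
for th in(35,50,65):
    m=(c<th).astype(np.uint8); n,l,st,ce=cv2.connectedComponentsWithStats(m)
    k=l[29,31]
    pts=cv2.findNonZero((l==k).astype(np.uint8)); r=cv2.minAreaRect(pts)
    ctr=(r[0][0]+288,r[0][1]+112); print(th,k,st[k],r,[onz('wrist',ctr,z).round(4) for z in(.14,.166)])
cv2.imwrite('pics/hcrop.png',cv2.resize(im[82:202,248:392],(720,600),interpolation=cv2.INTER_CUBIC))
```

```text
35 0 [   0    0   64   60 3837] ((31.5, 29.5), (59.0, 63.0), 90.0) [array([0.4361, 0.279 , 0.14  ]), array([0.4364, 0.2793, 0.166 ])]
50 0 [   0    0   64   60 3756] ((31.5, 29.5), (59.0, 63.0), 90.0) [array([0.4361, 0.279 , 0.14  ]), array([0.4364, 0.2793, 0.166 ])]
65 3 [ 15  13  34  35 810] ((31.762012481689453, 29.965065002441406), (32.51227569580078, 31.91753387451172), 82.40535736083984) [array([0.4363, 0.2787, 0.14  ]), array([0.4366, 0.279 , 0.166 ])]
```

View pics/hcrop.png

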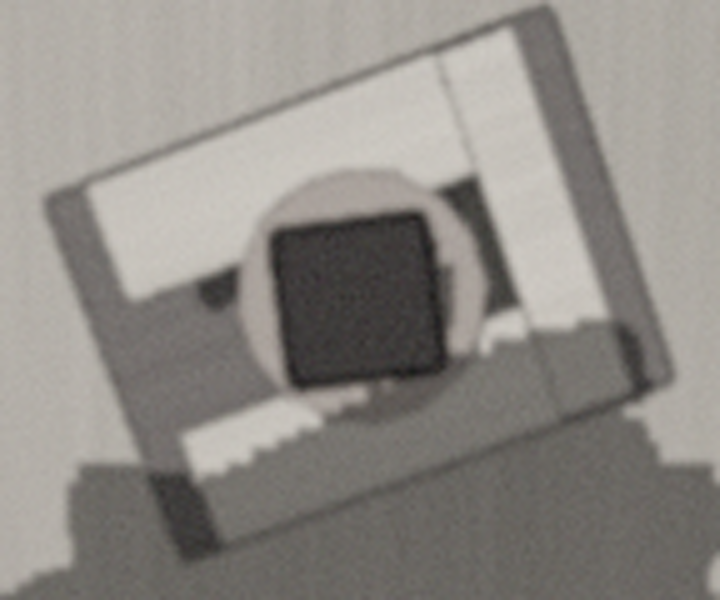

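Handle yaw is +7.5° and its centre is at (0.437, 0.279). Grasping.

Emit:
arm_command(
  xyz=[
    [-0.002,0.03,0],
    [-0.002,0.061,0],
    [-0.002,0.062,-0.04],
    [-0.002,0.062,-0.08],
    [-0.002,0.062,-0.12],
    [-0.002,0.062,-0.14],
    [-0.002,0.062,-0.159],
    [-0.002,0.062,-0.159],
    [-0.002,0.062,-0.159],
  ],
  angular=[
    [0,0,4],
    [0,0,7.5],
    [0,0,7.5],
    [0,0,7.5],
    [0,0,7.5],
    [0,0,7.5],
    [0,0,7.5],
    [0,0,7.5],
    [0,0,7.5],
  ],
  claw=0.07,
)

```text
time: 10.5
tcp_pos: [0.437, 0.2794, 0.2015]
tcp_rot: [[-0.131, 0.991, -0.0], [0.991, 0.131, -0.0], [-0.0, -0.0, -1.0]]
contact_force: [0.2, 0.1, -0.7]
grip_width: 0.07
grip_force: 0.0
```

Emit:
arm_command(
  xyz=[
    [0,0,0],
    [0,0,0],
    [0,0,0],
    [0,0,0],
    [0,0,0],
    [0,0,0],
    [0,0,0],
    [0,0,0],
  ],
  angular=[
    [0,0,0],
    [0,0,0],
    [0,0,0],
    [0,0,0],
    [0,0,0],
    [0,0,0],
    [0,0,0],
    [0,0,0],
  ],
  claw=0.0,
  squeeze=30,
)

```text
time: 11.3
tcp_pos: [0.4368, 0.2794, 0.2012]
tcp_rot: [[-0.131, 0.991, -0.0], [0.991, 0.131, -0.0], [-0.0, -0.0, -1.0]]
contact_force: [-0.2, 0.3, 1.4]
grip_width: 0.022
grip_force: 30.0
```

Emit:
arm_command(
  xyz=[
    [0,0,0.01],
    [0,0,0.03],
    [0,0,0.06],
    [0,0,0.1],
    [0,0,0.14],
    [0,0,0.16],
    [0,0,0.16],
  ],
  angular=[
    [0,0,0],
    [0,0,0],
    [0,0,0],
    [0,0,0],
    [0,0,0],
    [0,0,0],
    [0,0,0],
  ],
)

```text
time: 12.0
tcp_pos: [0.4377, 0.2799, 0.3649]
tcp_rot: [[-0.131, 0.991, 0.005], [0.991, 0.131, 0.003], [0.002, 0.005, -1.0]]
contact_force: [0.3, 0.2, -1.7]
grip_width: 0.0215
grip_force: 30.0
```

Emit:
arm_command(
  xyz=[
    [0.01,-0.045,0],
    [0.02,-0.09,0],
    [0.03,-0.135,0],
    [0.04,-0.18,0],
    [0.045,-0.225,0],
    [0.045,-0.27,0],
    [0.04,-0.315,0],
    [0.03,-0.36,0],
    [0.015,-0.405,0],
    [-0.005,-0.45,0],
  ],
  angular=[
    [0,0,0],
    [0,0,0],
    [0,0,0],
    [0,0,0],
    [0,0,0],
    [0,0,0],
    [0,0,0],
    [0,0,0],
    [0,0,0],
    [0,0,0],
  ],
)

```text
time: 13.0
tcp_pos: [0.4307, -0.1721, 0.3603]
tcp_rot: [[-0.131, 0.991, -0.001], [0.991, 0.132, 0.001], [0.001, -0.001, -1.0]]
contact_force: [1.3, -0.3, -0.6]
grip_width: 0.0218
grip_force: 30.0
```

Emit:
arm_command(
  xyz=[
    [-0.015,-0.04,0],
    [-0.033,-0.0725,0],
    [-0.033,-0.0725,-0.03],
    [-0.033,-0.0725,-0.06],
    [-0.033,-0.0725,-0.07],
    [-0.033,-0.0725,-0.07],
  ],
  angular=[
    [0,0,0],
    [0,0,0],
    [0,0,0],
    [0,0,0],
    [0,0,0],
    [0,0,0],
  ],
)

```text
time: 13.6
tcp_pos: [0.3981, -0.2425, 0.2897]
tcp_rot: [[-0.131, 0.991, -0.003], [0.991, 0.131, 0.002], [0.002, -0.003, -1.0]]
contact_force: [0.4, -0.5, -1.1]
grip_width: 0.0217
grip_force: 30.0
```

Run:
```python
from h import *
s=arm.state(); print(s['time'],s['tcp_pos'].round(4),s['grip_width'],s['contact_force'].round(2))
p=P('wrist'); im=save('wrist','w5')
tip=s['tcp_pos']+s['tcp_rot']@np.array([0,0,.1862]); print('tip exp',tip.round(4),proj('wrist',tip,p), 'well exp px',proj('wrist',[.3995,-.2435,.084],p))
for q,z in [('round_well',.084),('square_well',.084),('stylus',tip[2])]:
    for a in vision.pinpoint('wrist',q)[:3]: print(q,np.round(a['xy'],1),round(a['score'],2),onz('wrist',a['xy'],z,p).round(4))
cv2.imwrite('pics/w5c.png',cv2.resize(im[120:360,160:480,::-1],(800,600)))
```

```text
13.6 [ 0.3981 -0.2425  0.2897] 0.02167071059249855 [ 0.4  -0.52 -1.14]
tip exp [ 0.3975 -0.2421  0.1035] [[323.63149226 236.90867771]] well exp px [[326.23545878 232.90695941]]
round_well [325.9 235.5] 0.65 [ 0.3995 -0.2454  0.084 ]
stylus [325.7 238.6] 0.68 [ 0.3991 -0.2431  0.1035]
```

View pics/w5c.png

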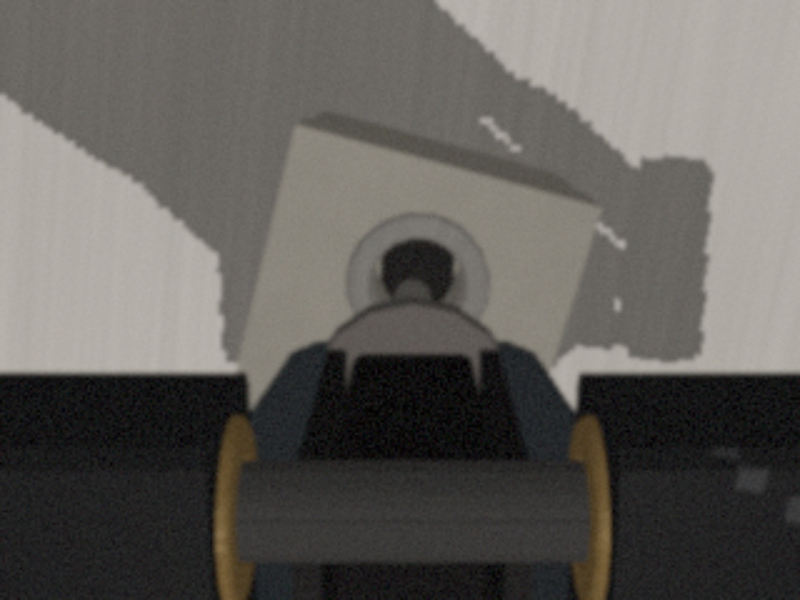

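The crop shows the round collar (no square one) centred at (418,284), which is full-image (327,234). The tip is coming down into it, within about 2 mm of the well axis. Descending to press.

Emit:
arm_command(
  xyz=[
    [0.001,-0.0005,-0.01],
    [0.001,-0.0005,-0.02],
    [0.001,-0.0005,-0.03],
    [0.001,-0.0005,-0.034],
    [0.001,-0.0005,-0.037],
    [0.001,-0.0005,-0.04],
    [0.001,-0.0005,-0.042],
    [0.001,-0.0005,-0.044],
  ],
  angular=[
    [0,0,0],
    [0,0,0],
    [0,0,0],
    [0,0,0],
    [0,0,0],
    [0,0,0],
    [0,0,0],
    [0,0,0],
  ],
)

```text
time: 14.6
tcp_pos: [0.3999, -0.2436, 0.2473]
tcp_rot: [[-0.131, 0.991, -0.0], [0.991, 0.131, -0.0], [-0.0, -0.0, -1.0]]
contact_force: [-1.0, 0.2, 2.7]
grip_width: 0.0218
grip_force: 30.0
```

Emit:
arm_command(
  xyz=[
    [0,0,-0.001],
    [0,0,-0.002],
    [0,0,-0.0025],
    [0,0,-0.0025],
  ],
  angular=[
    [0,0,0],
    [0,0,0],
    [0,0,0],
    [0,0,0],
  ],
)

```text
time: 15.0
tcp_pos: [0.4001, -0.2439, 0.2456]
tcp_rot: [[-0.131, 0.991, 0.0], [0.991, 0.131, -0.0], [-0.0, 0.0, -1.0]]
contact_force: [-4.5, 2.2, 15.2]
grip_width: 0.0219
grip_force: 30.0
```

It's on the hard stop (15 N). Holding for a second, then withdrawing.

Emit:
arm_command(
  xyz=[
    [0,0,0],
    [0,0,0],
    [0,0,0],
    [0,0,0],
    [0,0,0],
    [0,0,0],
    [0,0,0],
    [0,0,0],
    [0,0,0],
    [0,0,0],
  ],
  angular=[
    [0,0,0],
    [0,0,0],
    [0,0,0],
    [0,0,0],
    [0,0,0],
    [0,0,0],
    [0,0,0],
    [0,0,0],
    [0,0,0],
    [0,0,0],
  ],
)

```text
time: 16.0
tcp_pos: [0.4001, -0.2438, 0.2456]
tcp_rot: [[-0.131, 0.991, 0.0], [0.991, 0.131, -0.0], [-0.0, 0.0, -1.0]]
contact_force: [-4.7, 1.6, 15.3]
grip_width: 0.0221
grip_force: 30.0
```

Emit:
arm_command(
  xyz=[
    [0,0,0.003],
    [0,0,0.01],
    [0,0,0.025],
    [0,0,0.05],
    [0,0,0.08],
    [0,0,0.11],
    [0,0,0.116],
    [0,0,0.116],
  ],
  angular=[
    [0,0,0],
    [0,0,0],
    [0,0,0],
    [0,0,0],
    [0,0,0],
    [0,0,0],
    [0,0,0],
    [0,0,0],
  ],
)

```text
time: 16.8
tcp_pos: [0.4, -0.2437, 0.3615]
tcp_rot: [[-0.131, 0.991, 0.002], [0.991, 0.131, -0.001], [-0.001, 0.002, -1.0]]
contact_force: [-0.5, 0.2, -2.1]
grip_width: 0.022
grip_force: 30.0
```

Emit:
arm_command(
  xyz=[
    [0.023,0.045,0],
    [0.04,0.09,0],
    [0.055,0.135,0],
    [0.067,0.18,0],
    [0.075,0.225,0],
    [0.08,0.27,0],
    [0.08,0.315,0],
    [0.075,0.36,0],
    [0.065,0.405,0],
    [0.055,0.45,0],
  ],
  angular=[
    [0,0,0],
    [0,0,0],
    [0,0,0],
    [0,0,0],
    [0,0,0],
    [0,0,0],
    [0,0,0],
    [0,0,0],
    [0,0,0],
    [0,0,0],
  ],
)

```text
time: 17.8
tcp_pos: [0.4536, 0.208, 0.359]
tcp_rot: [[-0.131, 0.991, -0.002], [0.991, 0.131, -0.001], [-0.001, -0.002, -1.0]]
contact_force: [1.0, -0.1, -1.4]
grip_width: 0.0219
grip_force: 30.0
```

Emit:
arm_command(
  xyz=[
    [-0.01,0.04,0],
    [-0.018,0.073,0],
    [-0.018,0.073,-0.03],
    [-0.018,0.073,-0.055],
    [-0.018,0.073,-0.055],
    [-0.018,0.073,-0.055],
  ],
  angular=[
    [0,0,0],
    [0,0,0],
    [0,0,0],
    [0,0,0],
    [0,0,0],
    [0,0,0],
  ],
)

```text
time: 18.4
tcp_pos: [0.4365, 0.2791, 0.305]
tcp_rot: [[-0.131, 0.991, -0.002], [0.991, 0.131, -0.001], [-0.001, -0.002, -1.0]]
contact_force: [0.1, 0.5, -0.8]
grip_width: 0.0225
grip_force: 30.0
```

Run:
```python
from h import *
s=arm.state(); print(s['time'],s['tcp_pos'].round(4),s['contact_force'].round(2))
im=save('wrist','w6'); p=P('wrist')
tip=s['tcp_pos']+s['tcp_rot']@np.array([0,0,.1862]); print('tip',tip.round(4),proj('wrist',tip,p))
for a in vision.pinpoint('wrist','stylus')[:3]: print(np.round(a['xy'],1),a['score'],onz('wrist',a['xy'],tip[2],p).round(4))
cv2.imwrite('pics/w6c.png',cv2.resize(im[120:360,160:480,::-1],(800,600)))
```

```text
18.4 [0.4365 0.2791 0.305 ] [ 0.13  0.48 -0.76]
tip [0.4362 0.2789 0.1188] [[322.37571762 236.93807278]]
[360.1  79.5] 0.88 [0.4463 0.3814 0.1188]
[199.6 156. ] 0.78 [0.3507 0.3217 0.1188]
[324.7 237.5] 0.62 [0.4378 0.2788 0.1188]
```

View pics/w6c.png

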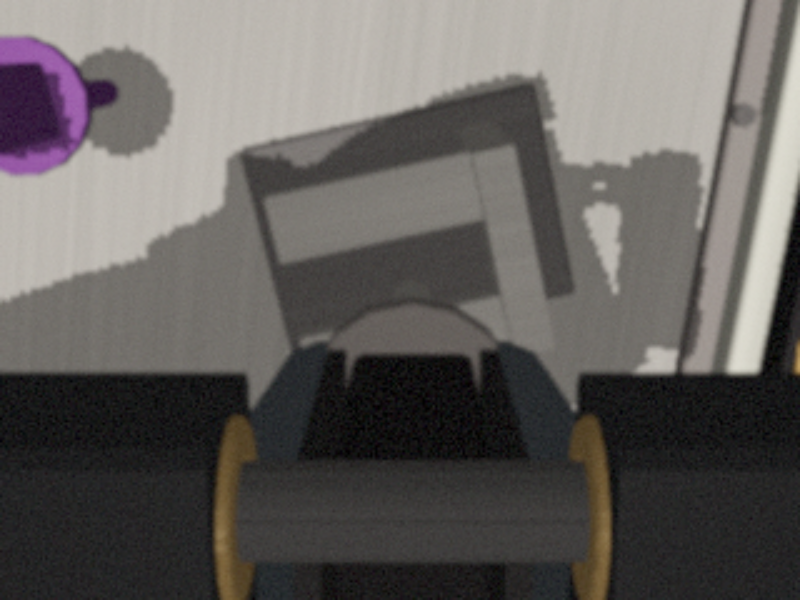

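The crop shows the slot running from (280,265)-(487,222) to (300,335)-(500,297), with the stylus collar at the lower centre. I'll check the tip against the slot's centre line.

Run:
```python
from h import *
s=arm.state(); f=lambda u,v:onz('wrist',(160+u/2.5,120+v/2.5),.1)
a,b,c,d=f(280,265),f(487,222),f(300,335),f(500,297); e=f(487,222)
u=(b-a)/np.linalg.norm(b-a); n=np.array([-u[1],u[0],0])
print('yaw',np.degrees(np.arctan2(u[1],u[0])),'width',n@(a-c),n@(b-d)); t=s['tcp_pos'].copy()
print('offset of tip from slot centre along n',n@t-(n@a+n@c+n@b+n@d)/4,'n',n,'dist from post along u',u@(b-t), 'prong start',u@(a-t))
```

```text
yaw 19.439437168714026 width 0.021357046712594092 0.022183514037786744
offset of tip from slot centre along n 8.504384318867853e-05 n [-0.33281028  0.94299381  0.        ] dist from post along u 0.02492314400273364 prong start -0.0352645335548981
```

The slot width checks out at 22 mm and the tip is on the centre line. Lowering.

Emit:
arm_command(
  xyz=[
    [0,0,-0.015],
    [0,0,-0.03],
    [0,0,-0.045],
    [0,0,-0.06],
    [0,0,-0.075],
    [0,0,-0.085],
    [0,0,-0.095],
    [0,0,-0.099],
    [0,0,-0.1],
    [0,0,-0.1],
  ],
  angular=[
    [0,0,0],
    [0,0,0],
    [0,0,0],
    [0,0,0],
    [0,0,0],
    [0,0,0],
    [0,0,0],
    [0,0,0],
    [0,0,0],
    [0,0,0],
  ],
)

```text
time: 19.5
tcp_pos: [0.437, 0.2795, 0.2059]
tcp_rot: [[-0.131, 0.991, 0.0], [0.991, 0.131, 0.0], [0.0, 0.0, -1.0]]
contact_force: [-0.0, -0.1, -0.5]
grip_width: 0.0219
grip_force: 30.0
```

Emit:
arm_command(
  xyz=[
    [0,0,-0.001],
    [0,0,-0.002],
    [0,0,-0.003],
    [0,0,-0.004],
    [0,0,-0.0045],
    [0,0,-0.0045],
  ],
  angular=[
    [0,0,0],
    [0,0,0],
    [0,0,0],
    [0,0,0],
    [0,0,0],
    [0,0,0],
  ],
)

```text
time: 20.1
tcp_pos: [0.4368, 0.2794, 0.2012]
tcp_rot: [[-0.131, 0.991, -0.0], [0.991, 0.131, 0.0], [0.0, -0.0, -1.0]]
contact_force: [-0.2, 0.3, -0.7]
grip_width: 0.0217
grip_force: 30.0
```

Emit:
arm_command(
  xyz=[
    [0,0,-0.0005],
    [0,0,-0.001],
    [0,0,-0.001],
    [0,0,-0.001],
  ],
  angular=[
    [0,0,0],
    [0,0,0],
    [0,0,0],
    [0,0,0],
  ],
)

```text
time: 20.5
tcp_pos: [0.4369, 0.2795, 0.2011]
tcp_rot: [[-0.131, 0.991, -0.0], [0.991, 0.131, -0.0], [-0.0, -0.0, -1.0]]
contact_force: [-6.3, -5.2, 18.7]
grip_width: 0.0215
grip_force: 30.0
```

It's seated on the prongs. Relieve the load, open, and rise.

Emit:
arm_command(
  xyz=[
    [0,0,0.0008],
    [0,0,0.0008],
  ],
  angular=[
    [0,0,0],
    [0,0,0],
  ],
)

```text
time: 20.7
tcp_pos: [0.4369, 0.2794, 0.2012]
tcp_rot: [[-0.131, 0.991, 0.0], [0.991, 0.131, 0.0], [0.0, 0.0, -1.0]]
contact_force: [-0.9, -1.6, 5.2]
grip_width: 0.0219
grip_force: 30.0
```

Emit:
arm_command(
  xyz=[
    [0,0,0],
    [0,0,0],
    [0,0,0],
    [0,0,0],
    [0,0,0],
    [0,0,0],
    [0,0,0.01],
    [0,0,0.04],
    [0,0,0.08],
    [0,0,0.12],
  ],
  angular=[
    [0,0,0],
    [0,0,0],
    [0,0,0],
    [0,0,0],
    [0,0,0],
    [0,0,0],
    [0,0,0],
    [0,0,0],
    [0,0,0],
    [0,0,0],
  ],
  claw=0.07,
)

```text
time: 21.7
tcp_pos: [0.4365, 0.2792, 0.3229]
tcp_rot: [[-0.131, 0.991, -0.0], [0.991, 0.131, -0.0], [-0.0, -0.0, -1.0]]
contact_force: [0.4, 1.0, 0.1]
grip_width: 0.0699
grip_force: 0.0
```

Emit:
arm_command(
  xyz=[
    [0,0,0.04],
    [0.01,-0.03,0.04],
    [0.01,-0.06,0.04],
    [0.01,-0.06,0.04],
    [0.01,-0.06,0.04],
    [0.01,-0.06,0.04],
    [0.01,-0.06,0.04],
    [0.01,-0.06,0.04],
  ],
  angular=[
    [0,0,0],
    [0,0,0],
    [0,0,0],
    [0,0,0],
    [0,0,0],
    [0,0,0],
    [0,0,0],
    [0,0,0],
  ],
)

```text
time: 22.5
tcp_pos: [0.4467, 0.2199, 0.3609]
tcp_rot: [[-0.132, 0.991, -0.0], [0.991, 0.132, -0.0], [-0.0, -0.0, -1.0]]
contact_force: [-0.6, 0.4, -0.5]
grip_width: 0.0698
grip_force: 0.0
```

Run:
```python
from h import *
s=arm.state(); print(s['time'],s['tcp_pos'].round(4),s['contact_force'].round(2),s['grip_width'])
im=save('wrist','w7'); p=P('wrist')
for q,z in [('stylus_grip',.14),('stylus',.015)]:
    for a in vision.pinpoint('wrist',q)[:3]: print(q,np.round(a['xy'],1),round(a['score'],2),onz('wrist',a['xy'],z,p).round(4))
t=save('top','t7')
for q,z in [('tray',.012)]:
    for a in vision.pinpoint('top',q)[:1]: print(q,np.round(a['xy'],1),round(a['score'],2),onz('top',a['xy'],z).round(4))
sc=save('scene','s7')
A=cv2.resize(im[60:240,220:600],(800,379)); B=cv2.resize(sc[170:360,270:550],(326,221)); C=cv2.resize(t[185:325,150:420],(426,221)); 
o=np.zeros((600,800,3),np.uint8); o[:379]=A; o[379:,:326]=B; o[379:,330:756]=C
cv2.imwrite('pics/final.png',o[:,:,::-1])
```

```text
22.5 [0.4467 0.2199 0.3609] [-0.59  0.36 -0.45] 0.06979930725430135
stylus_grip [167.1  77.2] 0.83 [0.3244 0.3107 0.14  ]
stylus_grip [320.2 143.4] 0.76 [0.4362 0.2796 0.14  ]
stylus_grip [490.3 240.1] 0.57 [0.5732 0.226  0.14  ]
stylus [322.6 144.4] 0.75 [0.4376 0.2768 0.015 ]
stylus [348.4  25.7] 0.73 [0.4473 0.3897 0.015 ]
stylus [209.   95.5] 0.68 [0.3208 0.309  0.015 ]
tray [277.1 225.7] 0.78 [0.6192 0.1259 0.012 ]
```

View pics/final.png

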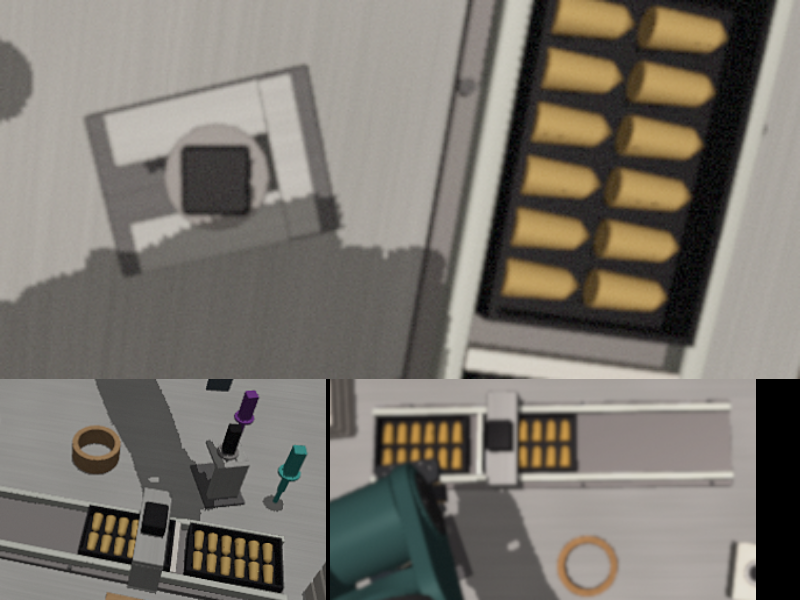

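The stylus hangs upright in the fork, with its handle at crop (215,180) and its collar on both prongs. The tray is against the stop bar under the bridge, the other things haven't moved, and the gripper is clear. Handing in.

```bash
python3 -c "
from plant import job
print(job.hand_in())"
```

```text
the job is handed in; nothing more can be done
None
```

The job is handed in, with no verdict returned: the tray is against the stop bar, the round-well button was held fully down for just over a second, and the stylus hangs in its fork again.

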